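# Fetch the scrub brush from behind the bottles

## Robot

A 6-joint arm with a two-finger parallel gripper is mounted at the origin on the work surface. World frame = base frame: x ahead of the robot, y to its left, z up, the work surface at z = 0. Lengths are in m, angles in degrees, forces in N, time in s.
With the tool pointing down it reaches from about 0.25 to 0.775 m from the base axis. Payload 4 kg.
Tool frame: the origin (TCP) lies between the finger pads; the fingertips stand 8 mm ahead of it and the grasp point (between the pads) lies 11 mm behind it; z points along the fingers, y is the line along which they close (so a half turn about z gives the same grasp; the last joint's range is limited). The gripper opens to 94 mm and grips with 3 to 60 N. Pads are 16 mm wide; open, the fingers measure 119 mm over their backs; the gripper's body (75 mm by 177 mm) begins 78 mm behind the grasp point.
Start: joints at [-80.564, 4.996, 78.535, -0, 96.463, -5.907], TCP at [0.146, -0.53, 0.214] pointing down, gripper open.
Joint ranges: [-177.83, 177.83], [-43.37, 116.18], [15.69, 146.23], [-61.86, 241.86], [9.47, 152.12], [-147.06, 147.06]. Speed limits (degrees/s): [159.86, 159.86, 180, 180, 180, 180].

## Interface

Orientations are given as a 3x3 rotation matrix whose columns are the frame's x, y, z axes.
In Python, from rig import bot gives the robot as it stands.
- The arm moves only by the shell command python3 -m crank 'ROWS'. ROWS is JSON, a list that holds one entry, the list of rows, each a list of 7 numbers: the turn, a rotation vector about the tool's x, y, z each as a share of 2 pi rad, from -1 to 1, then the shift along the tool's x, y, z each as a share of 0.75 m, from -1 to 1, then the closure in counts, from 0 (fully open) to 255 (shut). In form: [[[rx, ry, rz, tx, ty, tz, claw], ...]]. A call has exactly 5 rows; each row shifts and turns the commanded pose from where the row before left it, along the tool's axes as they then stand; what a row does not reach is not made up. A row lasts 1/8 s, in which the tool goes at most 62.5 mm and 10.7 degrees, less where a joint would pass 70% of its speed; a pose out of reach is approached as far as the arm can. A call with a number of a shift or a turn outside -1 to 1 is refused whole. A call with a gripper value outside its range is refused whole. The fingers move at their own pace and stop on an object; the grip force is fixed at half the most. Time passes only in rows, so rows that do not move let the fingers close, or fill a call up. It gives the time, the measured TCP pose, the force, the opening and the grip force at its end, in the units of the state.
- bot.get_obs(): the state, without advancing time (a new reading comes with each control period).
- bot.get_image(name): name is "scene" or "top"; returns (picture, depth): 480x640x3 uint8, blue, green, red; 480x640 float32, m along the optical axis (not along the pixel's ray), 0 where there is no reading.
- bot.camera_model(name): a dict with "fov_y" (degrees; the focal length in pixels is half the picture's height over the tangent of half this angle, whatever the lens; pixels are square), "cx", "cy" (the principal point, pixels), "position" and "orientation" of the camera in the world. Camera axes: x right, y down, z forward; pixel columns grow to the right and rows downward; lengths in m; the calibration is good to about 2 mm. A picture is of the moment at which its call begins. camera_model takes no time and is no camera call.
- bot.job_done(): hands the job in; it is judged then, once.
Trained networks look in the newest picture that a camera, given by its name, has taken for a name from the list of things; names that differ only in an ending like _2 or _b are one class to them, and where a whole thing is asked for, a point or a joint stands for the part that bears it (a point fixed in the world has none). Each returns a list of dicts, best first, with "confidence" (0 to 1); they miss things now and then, are a little off and sometimes report something else, mostly with a low value. They report only what shows in the picture. A call takes as long as a camera call. They do not tell look-alikes from the thing itself.
- bot.spot_in(camera, label): "extent" ([left, top, width, height] as shares, 0 to 1, of the picture: columns of its width, rows of its height, round what is visible of it).
- bot.trace(camera, label): "region" (480x640 bool, what is visible of it) and "extent" ([left, top, width, height] as shares, 0 to 1, of the picture: columns of its width, rows of its height, round what is visible of it).
- bot.pinpoint(camera, label): "location" ([column, row] as shares, 0 to 1, of the picture: columns of its width, rows of its height: a listed point, or the origin of a listed thing).
The state is a dict: "time": time; "joint_positions": joint angles; "dq": joint speeds; "joint_torque": joint torques, N m; "position": TCP position; "ee_rot": TCP orientation; "contact_force": force on the tool from outside, world axes, zero at the start; "torque": the same for the moment, N m; "finger_gap": finger opening in m; "finger_force": force on a finger pad.
Only numpy, scipy, OpenCV 4.12 (cv2) and the standard library are available. Lean on these libraries where they do the work, as an engineer would, in place of code of your own. Each camera call takes 0.05 s, during which the arm holds its last target. There are 200 camera calls.

## Task

Pack the scrub brush, which lies at the back of the brown metal tray behind two spray bottles and a can, into the open caddy: first stand all three of these aside together on the black rubber mat, leaving the brush where it lies, and only then lay the brush flat, bristles down, on the caddy's floor. When it is packed, stand each bottle and the can back upright on the very spot in the tray where it stood at the start. Do not tip any of the three over, and leave the dustpan and the steel clip where they are.

Things in the scene. Friction and masses are not known exactly. Their poses are not given: they have to be found in the camera images.
- tall_bottle: Tall white plastic spray bottle, standing upright, empty, about 60 g. 168 mm high in all: round body 66 mm in diameter up to 95 mm, sloping shoulder to a neck 26 mm in diameter at 115 mm, grey ribbed twist cap 37 mm in diameter over the ribs (34 mm where it is gripped) from 125 to 152 mm, thin nozzle 14 mm in diameter up to 168 mm. Origin at the centre of its underside, z up along its axis. Light: take it by the cap, e.g. 146 mm above its origin.
- short_bottle: Short, wider white plastic spray bottle, standing upright, empty, about 60 g. 140 mm high in all: round body 72 mm in diameter up to 67 mm, sloping shoulder to a neck 26 mm in diameter at 87 mm, grey ribbed twist cap 37 mm in diameter over the ribs (34 mm where it is gripped) from 97 to 124 mm, thin nozzle 14 mm in diameter up to 140 mm. Origin at the centre of its underside, z up along its axis. Take it by the cap, e.g. 118 mm above its origin.
- can: Bare aluminium can, a plain upright cylinder 54 mm in diameter with a bevelled top, 132 mm high (straight up to 122 mm), about 160 g. Origin at the centre of its underside, z up along its axis. Can be taken e.g. 108 mm above its origin.
- brush: Grey nylon scrub brush without a handle, lying bristles down: a block 125 mm long (its x) and 48 mm wide (its y), 44 mm high in all, the grey bristles (rigid here) from 0 to 22 mm and the solid back from 22 to 44 mm. About 120 g. Origin at the centre of its underside (bristle tips), z up. Take it across its width, e.g. 33 mm above its origin.
- tray: Fixed brown lacquered metal drip tray, 200 mm deep (its x) and 280 mm wide (its y), floor 3 mm thick, rim 9 mm high. Origin at the centre of its underside; +x points to its back, where the brush lies with its length about along the tray's y. Along its front (50 mm in front of the centre, i.e. x = -50 mm) are three round grey 80 mm ring marks at y = -85, 0 and +85 mm; at the start one of the bottles or the can stands centred on each, in an order that changes.
- mat: Fixed black ribbed rubber mat, the side area: 300 mm long (its x), 130 mm wide (its y), 3 mm thick, empty at the start, on the left or on the right of the tray. Origin at the centre of its underside, z up. There is room for the three in a row along its x, 100 mm apart.
- caddy: Fixed cream plastic caddy, an open box 150 mm (its x) by 200 mm (its y) outside, 85 mm high, walls and floor 4 mm, empty; its flap lid is folded open and hangs down outside its +x side (to 85 mm from the centre, rising to 88 mm). It stands on the other side of the tray from the mat. Origin at the centre of its underside, z up. The brush fits with its length along the caddy's y.
- dustpan: Red plastic dustpan lying beyond the tray, about 190 x 310 mm, 50 mm high, loose; a bystander. Origin at the foot of the pan's near side; its handle points along its -x (to the robot's right).
- clip: Small steel dustpan clip with two upright arms, 50 x 32 mm, 30 mm high, loose, lying between the robot and the tray; a bystander. Origin at the centre of its underside.
Things that resemble listed ones, but are neither listed nor needed, are in the scene too. What is shaped like the brush but green or yellow is not meant.

How it is judged (in metres and radians):
On the way, in this order (a step that is already met when the one before it is completed fails the run):
1. both bottles and the can stand released, upright and at rest on the mat, all three together, while the brush still lies where it was (within 20 mm) (x of tall_bottle in the frame of mat between -0.15 and 0.15 m and y of tall_bottle in the frame of mat between -0.065 and 0.065 m and z of each of tall_bottle, short_bottle, can in the frame of mat below 0.008 m and angle between each of tall_bottle, short_bottle, can's own z axis and vertical below 0.15 rad and linear speed of each of tall_bottle, short_bottle, can below 0.02 m/s and angular speed of each of tall_bottle, short_bottle, can below 0.3 rad/s and contact force between the fingers and tall_bottle below 0.2 N and x of short_bottle in the frame of mat between -0.15 and 0.15 m and y of short_bottle in the frame of mat between -0.065 and 0.065 m and contact force between the fingers and short_bottle below 0.2 N and x of can in the frame of mat between -0.15 and 0.15 m and y of can in the frame of mat between -0.065 and 0.065 m and contact force between the fingers and can below 0.2 N and distance of brush from where it was at the start of the episode below 0.02 m), for 0.2 s.
2. the brush lies flat, released and at rest on the caddy's floor while all three still stand on the mat (x of brush in the frame of caddy between -0.07 and 0.07 m and y of brush in the frame of caddy between -0.095 and 0.095 m and z of brush in the frame of caddy below 0.015 m and angle between brush's own z axis and vertical below 0.2 rad and linear speed of each of brush, tall_bottle, short_bottle, can below 0.02 m/s and angular speed of each of brush, tall_bottle, short_bottle, can below 0.3 rad/s and contact force between the fingers and brush below 0.2 N and x of tall_bottle in the frame of mat between -0.15 and 0.15 m and y of tall_bottle in the frame of mat between -0.065 and 0.065 m and z of each of tall_bottle, short_bottle, can in the frame of mat below 0.008 m and angle between each of tall_bottle, short_bottle, can's own z axis and vertical below 0.15 rad and contact force between the fingers and tall_bottle below 0.2 N and x of short_bottle in the frame of mat between -0.15 and 0.15 m and y of short_bottle in the frame of mat between -0.065 and 0.065 m and contact force between the fingers and short_bottle below 0.2 N and x of can in the frame of mat between -0.15 and 0.15 m and y of can in the frame of mat between -0.065 and 0.065 m and contact force between the fingers and can below 0.2 N), for 0.2 s.
At the end, for the whole second after the job is handed in: The brush lies flat (within 0.2 rad), bristles down, on the caddy's floor; the tall bottle, the short bottle and the can each stand upright (within 0.1 rad) within 15 mm of where that same one stood at the start; all four are released and at rest (x of brush in the frame of caddy between -0.07 and 0.07 m and y of brush in the frame of caddy between -0.095 and 0.095 m and z of brush in the frame of caddy below 0.015 m and angle between brush's own z axis and vertical below 0.2 rad and linear speed of each of brush, tall_bottle, short_bottle, can below 0.02 m/s and angular speed of each of brush, tall_bottle, short_bottle, can below 0.3 rad/s and contact force between the fingers and brush below 0.2 N and distance of each of tall_bottle, short_bottle, can from where it was at the start of the episode below 0.015 m and angle between each of tall_bottle, short_bottle, can's own z axis and vertical below 0.1 rad and contact force between the fingers and tall_bottle below 0.2 N and contact force between the fingers and short_bottle below 0.2 N and contact force between the fingers and can below 0.2 N); the robot touches nothing.
It fails at once if a bottle or the can is tipped over (more than 0.7 rad) (angle between any of tall_bottle, short_bottle, can's own z axis and vertical above 0.7 rad).
It fails at once if the dustpan or the clip is moved more than 20 mm (distance of any of dustpan, clip from where it was at the start of the episode above 0.02 m).
It also fails if it takes over 141 s, if anything falls off the work surface, if the arm or the gripper's body presses on something with over 40 N, if the wrist force passes 120 N, or if a joint passes its speed limit or range.

## Working session

There is one attempt and no reset: what is moved stays moved. The work goes in short steps, Python scripts to look and compute and a shell command to move; the robot and the scene stay as the last step left them, time stands still between calls to the robot, and variables do not carry over. Pictures are saved under pics/ and viewed, at most 14 in all, crops included, and the job is handed in when it is done.

```bash
mkdir -p pics; cat > h.py <<'E'
import numpy as np,cv2
from rig import bot
def cam(n):
    c=bot.camera_model(n); f=240/np.tan(np.radians(c["fov_y"])/2)
    return f,c["cx"],c["cy"],np.array(c["position"]),np.array(c["orientation"])
def cloud(n,d):
    f,cx,cy,p,R=cam(n); v,u=np.mgrid[:480,:640]
    P=np.stack([(u-cx)/f*d,(v-cy)/f*d,d],-1)@R.T+p
    P[d==0]=np.nan
    return P
E
python3 - <<'E'
from h import *
print(bot.get_obs())
for n in("top","scene"):
    im,d=bot.get_image(n); cv2.imwrite(f"pics/{n}0.png",im); print(n,cam(n)); P=cloud(n,d); np.save(n+"0.npy",P)
    for l in ["tall_bottle","short_bottle","can","brush","tray","mat","caddy","dustpan","clip"]:
        for r in bot.trace(n,l)[:4]:
            m=r["region"]; q=P[m]; q=q[~np.isnan(q[:,0])]
            print(l,round(r["confidence"],2),(np.array(r["extent"])*[640,480,640,480]).round(),np.percentile(q,[2,50,98],axis=0).round(3).tolist() if len(q) else None)
E
```

```text
{'time': 0.0, 'joint_positions': array([-8.05647680e+01,  5.03978954e+00,  7.86228892e+01, -2.07802089e-03,
        9.64614302e+01, -5.90629120e+00]), 'dq': array([ 0.06019007,  0.063196  , -0.04453511,  0.0134238 ,  0.0421526 ,
       -0.01770934]), 'joint_torque': array([-6.96461611e-04, -3.40185750e+01, -3.02426112e+01,  7.17400527e-02,
        3.29566130e-02, -1.63750915e-04]), 'position': array([ 0.14542154, -0.52989195,  0.21231408]), 'ee_rot': array([[ 9.64367038e-01,  2.64567692e-01, -3.90645847e-04],
       [ 2.64567914e-01, -9.64364702e-01,  2.13089472e-03],
       [ 1.87040830e-04, -2.15831698e-03, -9.99997653e-01]]), 'contact_force': array([-0.23357026,  0.49519339, -0.98393869]), 'torque': array([-0.04215087, -0.07846672, -0.00283324]), 'finger_force': 0.0, 'finger_gap': 0.09420617319292436}
top (np.float64(453.05319777366924), 315.8915858487375, 237.77510135476243, array([0.48204839, 0.00127016, 0.79250558]), array([[ 0.02621024, -0.99455017,  0.10091073],
       [-0.99955446, -0.02751563, -0.01156586],
       [ 0.01427945, -0.10056263, -0.99482825]]))
tall_bottle 0.6 [
[... 2155 characters left out ...]
 191.  42.  50.] [[0.667, 0.21, 0.001], [0.695, 0.258, 0.042], [0.717, 0.33, 0.046]]
brush 0.68 [315. 243.  57.  49.] [[0.609, -0.071, 0.004], [0.645, -0.019, 0.045], [0.666, 0.044, 0.049]]
tray 0.8 [250. 219. 155. 115.] [[0.49, -0.151, -0.0], [0.618, -0.058, 0.003], [0.691, 0.124, 0.01]]
mat 0.76 [117. 270. 146. 128.] [[0.355, -0.388, -0.0], [0.513, -0.323, 0.003], [0.642, -0.252, 0.005]]
caddy 0.75 [337. 116.  98.  90.] [[0.396, 0.209, 0.002], [0.465, 0.317, 0.044], [0.556, 0.409, 0.087]]
dustpan 0.82 [388. 253. 149. 119.] [[0.776, -0.102, 0.001], [0.867, 0.087, 0.004], [0.961, 0.2, 0.05]]
clip 0.52 [263. 201.  14.  17.] [[0.347, -0.01, -0.001], [0.368, 0.009, 0.003], [0.39, 0.032, 0.031]]
```

View pics/top0.png

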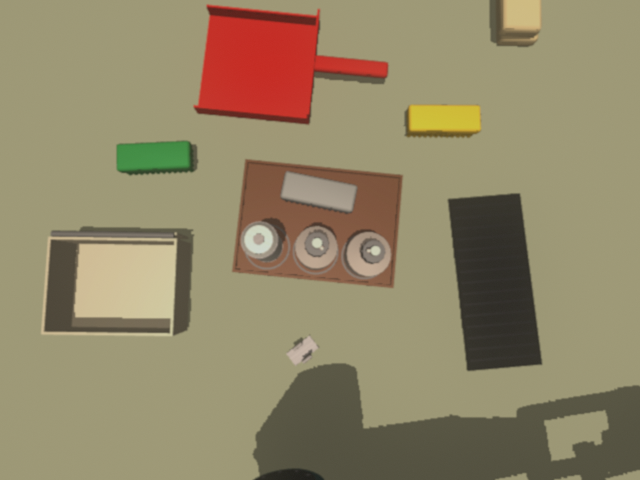

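```bash
python3 - <<'E'
from h import *
im=cv2.imread("pics/top0.png"); cv2.imwrite("pics/c0.png",cv2.resize(im[100:300,90:500],None,fx=1.9,fy=1.9,interpolation=cv2.INTER_CUBIC))
T=np.load("top0.npy");S=np.load("scene0.npy")
A=np.concatenate([T.reshape(-1,3),S.reshape(-1,3)]);A=A[~np.isnan(A[:,0])]
def sel(x0,x1,y0,y1,z0,z1): return A[(A[:,0]>x0)&(A[:,0]<x1)&(A[:,1]>y0)&(A[:,1]<y1)&(A[:,2]>z0)&(A[:,2]<z1)]
def circ(q):
    q=q[:,:2]; M=np.c_[2*q,np.ones(len(q))]
    s=np.linalg.lstsq(M,(q**2).sum(1),rcond=None)[0]; return s[:2].round(4),np.sqrt(s[2]+s[:2]@s[:2]).round(4),len(q)
print("tall body",circ(sel(.5,.58,-.048,.035,.02,.09)),circ(sel(.5,.58,-.048,.035,.132,.148)))
print("short body",circ(sel(.495,.58,-.135,-.05,.02,.062)),circ(sel(.495,.58,-.135,-.05,.104,.12)))
print("can",circ(sel(.5,.59,.045,.11,.02,.118)))
for n,b in dict(tallnoz=(.5,.58,-.048,.035,.163,.175),shortnoz=(.495,.58,-.135,-.05,.136,.15),cantop=(.5,.59,.045,.11,.125,.15)).items(): q=sel(*b);print(n,np.median(q,0).round(4),((q.min(0)+q.max(0))/2).round(4))
for n,b in dict(brush=(.6,.68,-.08,.065,.035,.055),tray=(.45,.72,-.17,.15,.007,.013),caddy=(.38,.57,.19,.42,.07,.095)).items():
    q=sel(*b); r=cv2.minAreaRect(q[:,:2].astype(np.float32)*1000); print(n,r,q[:,2].mean())
P=T; m=(P[...,2]>.0015)&(P[...,2]<.006)&(P[...,1]<-.24)&(P[...,1]>-.4)&(P[...,0]<.66)&(P[...,0]>.33)
print("mat",cv2.minAreaRect(P[m][:,:2].astype(np.float32)*1000))
E
```

```text
tall body (array([ 0.5381, -0.0072]), np.float64(0.0321), 652) (array([ 0.5384, -0.0067]), np.float64(0.0166), 105)
short body (array([ 0.5317, -0.0917]), np.float64(0.0354), 483) (array([ 0.5322, -0.0916]), np.float64(0.0169), 115)
can (array([0.5445, 0.0772]), np.float64(0.0258), 902)
tallnoz [ 0.5378 -0.0088  0.1702] [ 0.5369 -0.0084  0.1681]
shortnoz [ 0.5327 -0.0904  0.142 ] [ 0.5322 -0.0887  0.1405]
cantop [0.5457 0.0761 0.1339] [0.5456 0.077  0.1321]
brush ((636.6552734375, -9.709434509277344), (126.42567443847656, 49.82219314575195), 79.72418975830078) 0.04589395372168462
tray ((588.088623046875, -10.775131225585938), (282.13623046875, 202.4145965576172), 85.78438568115234) 0.008999639485219424
caddy ((474.0902099609375, 309.8347473144531), (165.1565704345703, 205.57090759277344), 0.905464768409729) 0.08182353921200465
mat ((494.88922119140625, -319.9509582519531), (329.7198486328125, 159.85704040527344), 0.05203727260231972)
```

View pics/c0.png

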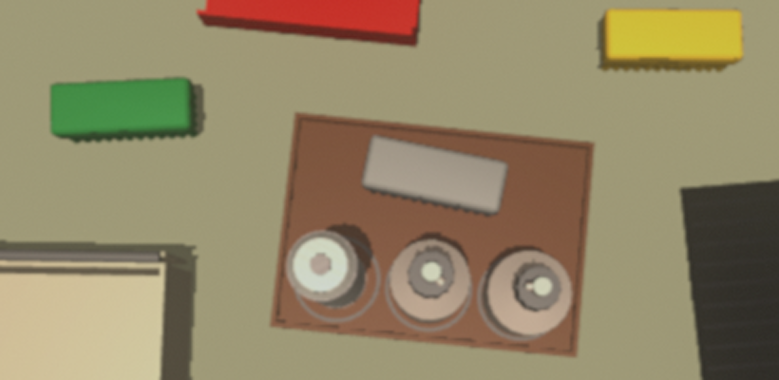

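View pics/scene0.png

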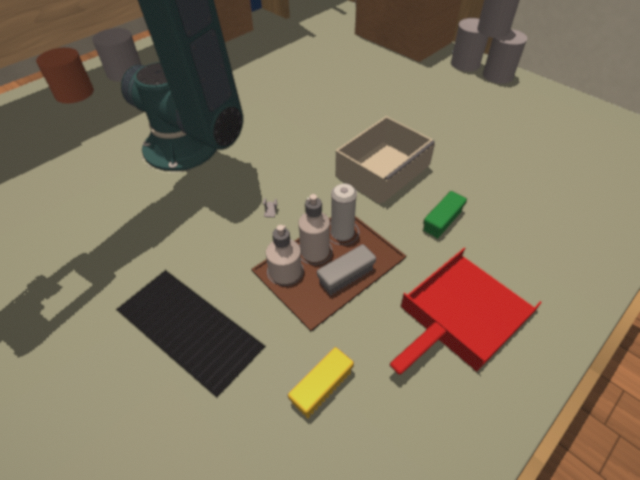

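The top view shows the white caps at about (317,243) and (372,250), the can top at (259,239), all on the rings. It also shows the mat at (495,280) and the caddy at (112,285). Brush candidates are grey (319,192) in the tray, green (154,157) and yellow (444,119). The grey one at the back of the tray fits the description, and the crop confirms it.

```bash
cat >> h.py <<'E'
def ray(n,u,v,z):
    f,cx,cy,p,R=cam(n); d=R@np.array([(u-cx)/f,(v-cy)/f,1]); return p+d*(z-p[2])/d[2]
def go(x,y,z,yaw=None):
    "shift in tool shares to world TCP target; yaw = wanted angle of tool y"
    o=bot.get_obs(); R=np.array(o["ee_rot"]); p=np.array(o["position"])
    a=np.degrees(np.arctan2(R[1,1],R[0,1]))
    print("t",round(o["time"],2),"pos",p.round(4),"yaw",a.round(2),"z",R[:,2].round(4),"gap",round(o["finger_gap"],4),"share",(R.T@(np.array([x,y,z])-p)/.75).round(4), "rz", None if yaw is None else round((a-yaw)/360,4))
E
cat > t.py <<'E'
import sys; from h import *
go(*map(float,sys.argv[1:]))
E
python3 - <<'E'
from h import *
q=np.array([ray("top",u,v,.003) for u,v in[(449,199),(519,194),(541,365),(468,369)]]);print(q.round(3),q.mean(0))
im=cv2.imread("pics/top0.png"); g=im.max(2); m=((g<70)&(np.mgrid[:480,:640][1]>430)&(np.mgrid[:480,:640][0]<385)).astype(np.uint8)
c=max(cv2.findContours(m,0,2)[0],key=cv2.contourArea); r=cv2.boxPoints(cv2.minAreaRect(c)); print(r); w=np.array([ray("top",u,v,.003)[:2] for u,v in r]); print(w.round(3),w.mean(0))
E
python3 -m crank '[[[0,0,-0.0244,0,0,-0.022,65],[0,0,-0.0244,0,0,-0.022,65],[0,0,-0.0244,0,0,-0.022,65],[0,0,-0.0244,0,0,-0.022,65],[0,0,-0.0244,0,0,-0.022,65]]]'
python3 -m crank '[[[0,0,-0.0244,0,0,-0.022,65],[0,0,-0.0244,0,0,-0.022,65],[0,0,-0.0244,0,0,-0.022,65],[0,0,0,0,0,0,65],[0,0,0,0,0,0,65]]]'
python3 t.py .532 -.0917 .19 -4.2
```

```text
[[ 0.638 -0.242  0.003]
 [ 0.65  -0.367  0.003]
 [ 0.354 -0.4    0.003]
 [ 0.344 -0.274  0.003]] [ 0.49642112 -0.3207821   0.003     ]
[[447.7127  199.98657]
 [520.04474 191.37561]
 [540.46954 362.9441 ]
 [468.1375  371.55505]]
[[ 0.636 -0.24 ]
 [ 0.655 -0.369]
 [ 0.357 -0.399]
 [ 0.34  -0.274]] [ 0.4969542  -0.32054083]
time: 1.62
position: [0.1455, -0.5304, 0.2965]
ee_rot: [[0.507, 0.862, 0.0], [0.862, -0.507, -0.0], [-0.0, 0.0, -1.0]]
contact_force: [0.5, 0.4, -1.2]
finger_gap: 0.0699
finger_force: 0.0
time: 2.25
position: [0.1455, -0.5303, 0.3447]
ee_rot: [[0.079, 0.997, -0.0], [0.997, -0.079, 0.001], [0.001, -0.0, -1.0]]
contact_force: [-0.4, -0.0, 0.4]
finger_gap: 0.0701
finger_force: 0.0
t 2.25 pos [ 0.1455 -0.5303  0.3447] yaw -4.51 z [-1.e-04  9.e-04 -1.e+00] gap 0.0701 share [0.6233 0.4678 0.2068] rz -0.0009
```

```bash
python3 -m crank '[[[0,0,-0.0009,0.0416,0.0312,0.0138,65],[0,0,0,0.0416,0.0312,0.0138,65],[0,0,0,0.0416,0.0312,0.0138,65],[0,0,0,0.0416,0.0312,0.0138,65],[0,0,0,0.0416,0.0312,0.0138,65]]]' >/dev/null
python3 -m crank '[[[0,0,0,0.0416,0.0312,0.0138,65],[0,0,0,0.0416,0.0312,0.0138,65],[0,0,0,0.0416,0.0312,0.0138,65],[0,0,0,0.0416,0.0312,0.0138,65],[0,0,0,0.0416,0.0312,0.0138,65]]]'>/dev/null
python3 -m crank '[[[0,0,0,0.0416,0.0312,0.0138,65],[0,0,0,0.0416,0.0312,0.0138,65],[0,0,0,0.0416,0.0312,0.0138,65],[0,0,0,0.0416,0.0312,0.0138,65],[0,0,0,0.0416,0.0312,0.0138,65]]]'>/dev/null
python3 -m crank '[[[0,0,0,0,0,0,65],[0,0,0,0,0,0,65],[0,0,0,0,0,0,65],[0,0,0,0,0,0,65],[0,0,0,0,0,0,65]]]'
python3 t.py .532 -.0917 .110 -4.2
```

```text
time: 4.75
position: [0.5288, -0.0892, 0.1906]
ee_rot: [[0.072, 0.997, 0.001], [0.997, -0.072, -0.0], [-0.0, 0.001, -1.0]]
contact_force: [0.2, 0.2, 0.4]
finger_gap: 0.0699
finger_force: 0.0
t 4.75 pos [ 0.5288 -0.0892  0.1906] yaw -4.12 z [ 7.e-04 -3.e-04 -1.e+00] gap 0.0699 share [-0.003   0.0044  0.1075] rz 0.0002
```

```bash
python3 -m crank '[[[0,0,0,-0.003,0.0044,0.02,65],[0,0,0,0,0,0.03,65],[0,0,0,0,0,0.03,65],[0,0,0,0,0,0.0275,65],[0,0,0,0,0,0,65]]]' >/dev/null
python3 t.py .532 -.0917 .110 -4.2
python3 -m crank '[[[0,0,0,0,0,0,255],[0,0,0,0,0,0,255],[0,0,0,0,0,0,255],[0,0,0,0,0,0,255],[0,0,0,0,0,0,255]]]'
python3 t.py .532 -.0917 .110 -4.2
python3 -m crank '[[[0,0,0,0,0,-0.01,255],[0,0,0,0,0,-0.02,255],[0,0,0,0,0,-0.02,255],[0,0,0,0,0,-0.02,255],[0,0,0,0,0,0,255]]]'
python3 t.py .596 -.310 .167 -4.2
```

```text
t 5.38 pos [ 0.5303 -0.0907  0.1065] yaw -4.07 z [-0.0057  0.0014 -1.    ] gap 0.0703 share [-0.0011  0.0024 -0.0047] rz 0.0004
time: 6.0
position: [0.5323, -0.0912, 0.1101]
ee_rot: [[0.071, 0.997, 0.001], [0.997, -0.071, -0.0], [-0.0, 0.001, -1.0]]
contact_force: [-0.0, 0.6, 1.5]
finger_gap: 0.0337
finger_force: 30.0
t 6.0 pos [ 0.5323 -0.0912  0.1101] yaw -4.06 z [ 8.e-04 -4.e-04 -1.e+00] gap 0.0337 share [-0.0008 -0.0004  0.0001] rz 0.0004
time: 6.62
position: [0.5332, -0.0914, 0.1645]
ee_rot: [[0.071, 0.997, 0.004], [0.997, -0.071, -0.001], [-0.001, 0.004, -1.0]]
contact_force: [-0.3, 0.4, -0.0]
finger_gap: 0.0338
finger_force: 30.0
t 6.62 pos [ 0.5332 -0.0914  0.1645] yaw -4.06 z [ 0.0041 -0.0012 -1.    ] gap 0.0338 share [-0.2849  0.1041 -0.0026] rz 0.0004
```

```bash
python3 -m crank '[[[0,0,0,-0.0205,0.008,0,255],[0,0,0,-0.0355,0.013,0,255],[0,0,0,-0.0355,0.013,0,255],[0,0,0,-0.0355,0.013,0,255],[0,0,0,-0.0355,0.013,0,255]]]' >/dev/null
python3 -m crank '[[[0,0,0,-0.0355,0.013,0,255],[0,0,0,-0.0355,0.013,0,255],[0,0,0,-0.0305,0.011,0,255],[0,0,0,-0.0208,0.007,0,255],[0,0,0,0,0,0,255]]]' >/dev/null
python3 -m crank '[[[0,0,0,0,0,0.025,255],[0,0,0,0,0,0.025,255],[0,0,0,0,0,0.0125,255],[0,0,0,0,0,0.0055,255],[0,0,0,0,0,0,255]]]' 
python3 t.py .596 -.310 .110 -4.2
```

```text
time: 8.5
position: [0.595, -0.3096, 0.1113]
ee_rot: [[0.071, 0.998, 0.001], [0.998, -0.071, -0.0], [-0.0, 0.001, -1.0]]
contact_force: [0.2, 0.1, -0.3]
finger_gap: 0.0335
finger_force: 30.0
t 8.5 pos [ 0.595  -0.3096  0.1113] yaw -4.05 z [ 8.e-04 -5.e-04 -1.e+00] gap 0.0335 share [-0.0005  0.0013  0.0017] rz 0.0004
```

```bash
python3 -m crank '[[[0,0,0,0,0,0.0013,255],[0,0,0,0,0,0,255],[0,0,0,0,0,0,65],[0,0,0,0,0,0,65],[0,0,0,0,0,0,65]]]' 
python3 t.py .596 -.310 .110 -4.2
python3 -m crank '[[[0,0,0,0,0,-0.01,65],[0,0,0,0,0,-0.03,65],[0,0,0,0,0,-0.04,65],[0,0,0,0,0,-0.04,65],[0,0,0,0,0,-0.013,65]]]' >/dev/null
python3 t.py .5382 -.0071 .21 -4.2
```

```text
time: 9.12
position: [0.5949, -0.3097, 0.1104]
ee_rot: [[0.071, 0.997, 0.0], [0.997, -0.071, -0.0], [-0.0, 0.0, -1.0]]
contact_force: [-0.1, -0.1, 0.2]
finger_gap: 0.06
finger_force: 0.0
t 9.12 pos [ 0.5949 -0.3097  0.1104] yaw -4.06 z [ 4.e-04 -3.e-04 -1.e+00] gap 0.06 share [-0.0002  0.0015  0.0005] rz 0.0004
t 9.75 pos [ 0.5957 -0.3102  0.2135] yaw -4.06 z [ 0.0047 -0.003  -1.    ] gap 0.0701 share [ 0.3977 -0.1051  0.003 ] rz 0.0004
```

```bash
python3 -m crank '[[[0,0,0,0.024,-0.006,0,65],[0,0,0,0.045,-0.012,0,65],[0,0,0,0.045,-0.012,0,65],[0,0,0,0.045,-0.012,0,65],[0,0,0,0.045,-0.012,0,65]]]' >/dev/null
python3 -m crank '[[[0,0,0,0.045,-0.012,0,65],[0,0,0,0.045,-0.012,0,65],[0,0,0,0.045,-0.012,0,65],[0,0,0,0.04,-0.01,0,65],[0,0,0,0.0187,-0.005,0,65]]]' >/dev/null
python3 -m crank '[[[0,0,0,0,0,0,65],[0,0,0,0,0,0,65],[0,0,0,0,0,0,65],[0,0,0,0,0,0,65],[0,0,0,0,0,0,65]]]'  >/dev/null
python3 t.py .5382 -.0071 .138 -4.2
```

```text
t 11.62 pos [ 0.5374 -0.007   0.2098] yaw -4.11 z [-1.e-04 -1.e-04 -1.e+00] gap 0.0698 share [-0.      0.001   0.0957] rz 0.0003
```

```bash
python3 -m crank '[[[0,0,0,0,0.001,0.02,65],[0,0,0,0,0,0.03,65],[0,0,0,0,0,0.03,65],[0,0,0,0,0,0.0157,65],[0,0,0,0,0,0,65]]]' >/dev/null
python3 -m crank '[[[0,0,0,0,0,0,65],[0,0,0,0,0,0,255],[0,0,0,0,0,0,255],[0,0,0,0,0,0,255],[0,0,0,0,0,0,255]]]'
python3 t.py .5382 -.0071 .138 -4.2
python3 -m crank '[[[0,0,0,0,0,-0.01,255],[0,0,0,0,0,-0.02,255],[0,0,0,0,0,-0.02,255],[0,0,0,0,0,-0.02,255],[0,0,0,0,0,0,255]]]'
python3 t.py .4965 -.3205 .1905 -4.2
```

```text
time: 12.88
position: [0.5381, -0.0066, 0.1382]
ee_rot: [[0.071, 0.997, 0.0], [0.997, -0.071, -0.0], [-0.0, 0.0, -1.0]]
contact_force: [-0.2, 0.8, -1.9]
finger_gap: 0.0333
finger_force: 24.1
t 12.88 pos [ 0.5381 -0.0066  0.1382] yaw -4.06 z [ 2.e-04 -1.e-04 -1.e+00] gap 0.0333 share [-0.0006  0.0002  0.0003] rz 0.0004
time: 13.5
position: [0.5392, -0.0067, 0.193]
ee_rot: [[0.071, 0.997, 0.004], [0.997, -0.071, -0.001], [-0.0, 0.004, -1.0]]
contact_force: [-0.2, -0.0, -0.5]
finger_gap: 0.0335
finger_force: 30.0
t 13.5 pos [ 0.5392 -0.0067  0.193 ] yaw -4.06 z [ 4.4e-03 -6.0e-04 -1.0e+00] gap 0.0335 share [-0.4213 -0.0272  0.0034] rz 0.0004
```

```bash
python3 -m crank '[[[0,0,0,-0.0205,-0.001,0,255],[0,0,0,-0.045,-0.003,0,255],[0,0,0,-0.05,-0.003,0,255],[0,0,0,-0.05,-0.003,0,255],[0,0,0,-0.05,-0.003,0,255]]]' >/dev/null
python3 -m crank '[[[0,0,0,-0.05,-0.003,0,255],[0,0,0,-0.05,-0.003,0,255],[0,0,0,-0.045,-0.003,0,255],[0,0,0,-0.035,-0.003,0,255],[0,0,0,-0.0258,-0.003,0,255]]]' >/dev/null
python3 -m crank '[[[0,0,0,0,0,0,255],[0,0,0,0,0,0,255],[0,0,0,0,0,0.03,255],[0,0,0,0,0,0.025,255],[0,0,0,0,0,0.0145,255]]]' >/dev/null
python3 -m crank '[[[0,0,0,0,0,0,255],[0,0,0,0,0,0,255],[0,0,0,0,0,0,255],[0,0,0,0,0,0,65],[0,0,0,0,0,0,65]]]' 
python3 t.py .4965 -.3205 .138 -4.2
```

```text
time: 16.0
position: [0.4949, -0.3204, 0.1387]
ee_rot: [[0.071, 0.997, 0.0], [0.997, -0.071, -0.0], [-0.0, 0.0, -1.0]]
contact_force: [0.9, -0.0, 0.4]
finger_gap: 0.0499
finger_force: 0.0
t 16.0 pos [ 0.4949 -0.3204  0.1387] yaw -4.06 z [ 4.e-04 -4.e-04 -1.e+00] gap 0.0499 share [0.0001 0.0022 0.001 ] rz 0.0004
```

```bash
python3 -m crank '[[[0,0,0,0,0,-0.01,65],[0,0,0,0,0,-0.03,65],[0,0,0,0,0,-0.03,65],[0,0,0,0,0,-0.02,65],[0,0,0,0,0,0,65]]]' >/dev/null
python3 t.py .5445 .0775 .1 -4.2
python3 -m crank '[[[0,0,0,0.024,0.001,0,65],[0,0,0,0.045,0.003,0,65],[0,0,0,0.05,0.003,0,65],[0,0,0,0.05,0.003,0,65],[0,0,0,0.05,0.003,0,65]]]' >/dev/null
python3 -m crank '[[[0,0,0,0.05,0.003,0,65],[0,0,0,0.05,0.003,0,65],[0,0,0,0.05,0.003,0,65],[0,0,0,0.05,0.003,0.02,65],[0,0,0,0.05,0.003,0.02,65]]]' >/dev/null
python3 -m crank '[[[0,0,0,0.04,0.002,0.01,65],[0,0,0,0.0228,0.001,0,65],[0,0,0,0,0,0,65],[0,0,0,0,0,0,65],[0,0,0,0,0,0,65]]]'  >/dev/null
python3 t.py .5445 .0775 .1 -4.2
```

```text
t 16.62 pos [ 0.4954 -0.3208  0.2079] yaw -4.06 z [ 0.0028 -0.0023 -1.    ] gap 0.0702 share [0.5347 0.0273 0.1429] rz 0.0004
t 18.5 pos [0.5464 0.0749 0.1689] yaw -4.15 z [ 7.e-04 -4.e-04 -1.e+00] gap 0.0699 share [ 0.0033 -0.0028  0.0918] rz 0.0001
```

```bash
python3 -m crank '[[[0,0,0,0.0033,-0.0028,0,65],[0,0,0,0,0,0.03,65],[0,0,0,0,0,0.03,65],[0,0,0,0,0,0.02,65],[0,0,0,0,0,0.0118,65]]]' >/dev/null
python3 -m crank '[[[0,0,0,0,0,0,65],[0,0,0,0,0,0,255],[0,0,0,0,0,0,255],[0,0,0,0,0,0,255],[0,0,0,0,0,0,255]]]'
python3 t.py .5445 .0775 .1 -4.2
python3 -m crank '[[[0,0,0,0,0,-0.01,255],[0,0,0,0,0,-0.02,255],[0,0,0,0,0,-0.02,255],[0,0,0,0,0,-0.02,255],[0,0,0,0,0,0,255]]]'
python3 t.py .397 -.331 .1525 -4.2
```

```text
time: 19.75
position: [0.5448, 0.0786, 0.1005]
ee_rot: [[0.071, 0.997, 0.002], [0.997, -0.071, -0.0], [0.0, 0.002, -1.0]]
contact_force: [0.1, 0.6, 3.5]
finger_gap: 0.0535
finger_force: 30.0
t 19.75 pos [0.5448 0.0786 0.1005] yaw -4.06 z [ 0.0017 -0.     -1.    ] gap 0.0535 share [-0.0014 -0.0003  0.0007] rz 0.0004
time: 20.38
position: [0.5455, 0.0786, 0.1545]
ee_rot: [[0.071, 0.997, 0.004], [0.997, -0.071, 0.0], [0.0, 0.004, -1.0]]
contact_force: [-0.1, 0.5, -2.2]
finger_gap: 0.053
finger_force: 30.0
t 20.38 pos [0.5455 0.0786 0.1545] yaw -4.06 z [ 4.4e-03  1.0e-04 -1.0e+00] gap 0.053 share [-0.5588 -0.1589  0.0018] rz 0.0004
```

```bash
python3 -m crank '[[[0,0,0,-0.0208,-0.0059,0,255],[0,0,0,-0.042,-0.012,0,255],[0,0,0,-0.05,-0.0142,0,255],[0,0,0,-0.05,-0.0142,0,255],[0,0,0,-0.05,-0.0142,0,255]]]' >/dev/null
python3 -m crank '[[[0,0,0,-0.05,-0.0142,0,255],[0,0,0,-0.05,-0.0142,0,255],[0,0,0,-0.05,-0.0142,0,255],[0,0,0,-0.05,-0.0142,0,255],[0,0,0,-0.05,-0.0142,0,255]]]' >/dev/null
python3 -m crank '[[[0,0,0,-0.05,-0.0142,0,255],[0,0,0,-0.03,-0.0085,0,255],[0,0,0,-0.016,-0.0045,0,255],[0,0,0,0,0,0,255],[0,0,0,0,0,0,255]]]' >/dev/null
python3 t.py .397 -.331 .100 -4.2
```

```text
t 22.25 pos [ 0.3959 -0.3303  0.1519] yaw -4.02 z [-2.e-04  8.e-04 -1.e+00] gap 0.0531 share [-0.0009  0.0015  0.0692] rz 0.0005
```

```bash
python3 -m crank '[[[0,0,0,0,0,0.03,255],[0,0,0,0,0,0.024,255],[0,0,0,0,0,0.0145,255],[0,0,0,0,0,0,255],[0,0,0,0,0,0,255]]]' >/dev/null
python3 -m crank '[[[0,0,0,0,0,0,255],[0,0,0,0,0,0,65],[0,0,0,0,0,0,65],[0,0,0,0,0,0,65],[0,0,0,0,0,0,65]]]' 
python3 -m crank '[[[0,0,0,0,0,-0.01,65],[0,0,0,0,0,-0.03,65],[0,0,0,0,0,-0.04,65],[0,0,0,0,0,-0.04,65],[0,0,0,0,0,-0.02,65]]]' >/dev/null
python3 -m crank '[[[0,0,0.017,0.02,0,0,65],[0,0,0,0.04,0,0,65],[0,0,0,0.04,0,0,65],[0,0,0,0.04,0,0,65],[0,0,0,0.04,0,0,65]]]' >/dev/null
python3 - <<'E'
from h import *
im,d=bot.get_image("top"); cv2.imwrite("pics/top1.png",im)
P=cloud("top",d).reshape(-1,3);P=P[~np.isnan(P[:,0])]
for n,z,y in(("brush",.035,0),):
    q=P[(P[:,2]>z)&(P[:,2]<.055)&(abs(P[:,0]-.637)<.045)&(abs(P[:,1]+.01)<.09)]; print(cv2.minAreaRect(q[:,:2].astype(np.float32)*1000),len(q))
go(.6367,-.0097,.16,-10.3)
E
```

```text
time: 23.5
position: [0.3959, -0.3312, 0.1009]
ee_rot: [[0.071, 0.997, 0.0], [0.997, -0.071, -0.0], [-0.0, 0.0, -1.0]]
contact_force: [0.0, -0.0, -0.1]
finger_gap: 0.0702
finger_force: 0.0
((636.967041015625, -8.7205810546875), (124.98845672607422, 48.65509796142578), 79.84678649902344) 2119
t 24.8 pos [ 0.4185 -0.1938  0.2055] yaw -10.02 z [ 2.0e-04  3.5e-03 -1.0e+00] gap 0.0701 share [0.2922 0.2439 0.0616] rz 0.0008
```

View pics/top1.png

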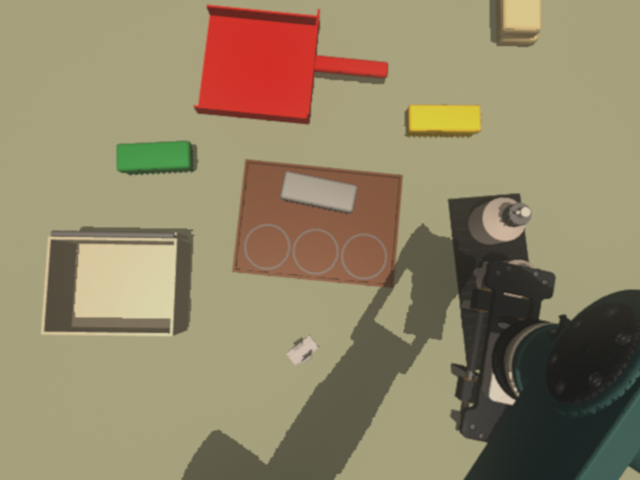

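The top view shows the three on the mat (short at (500,220), tall at (515,265); the can is under the arm), three empty rings and the brush unmoved at (319,192). Next is the brush.

```bash
python3 -m crank '[[[0,0,0.0008,0.0365,0.0305,0.0075,65],[0,0,0,0.0365,0.0305,0.0075,65],[0,0,0,0.0365,0.0305,0.0075,65],[0,0,0,0.0365,0.0305,0.0075,65],[0,0,0,0.0365,0.0305,0.0075,65]]]' >/dev/null
python3 -m crank '[[[0,0,0,0.0365,0.0305,0.0075,65],[0,0,0,0.0365,0.0305,0.0075,65],[0,0,0,0.0365,0.0305,0.0075,65],[0,0,0,0,0,0,65],[0,0,0,0,0,0,65]]]' >/dev/null
python3 -m crank '[[[0,0,0,0,0,0,65],[0,0,0,0,0,0,65],[0,0,0,0,0,0,65],[0,0,0,0,0,0,65],[0,0,0,0,0,0,65]]]' >/dev/null
python3 t.py .6369 -.009 .025 -10.2
```

```text
t 26.68 pos [ 0.6377 -0.0158  0.1608] yaw -10.47 z [ 1.e-04 -1.e-04 -1.e+00] gap 0.0701 share [ 0.0088 -0.0028  0.1811] rz -0.0008
```

```bash
python3 -m crank '[[[0,0,-0.0008,0.0088,-0.0028,0.02,65],[0,0,0,0,0,0.05,65],[0,0,0,0,0,0.05,65],[0,0,0,0,0,0.04,65],[0,0,0,0,0,0.0211,65]]]' >/dev/null
python3 -m crank '[[[0,0,0,0,0,0,65],[0,0,0,0,0,0,65],[0,0,0,0,0,0,255],[0,0,0,0,0,0,255],[0,0,0,0,0,0,255]]]'
python3 -m crank '[[[0,0,0,0,0,0,255],[0,0,0,0,0,-0.02,255],[0,0,0,0,0,-0.05,255],[0,0,0,0,0,-0.05,255],[0,0,0,0,0,-0.05,255]]]' >/dev/null
python3 -m crank '[[[0,0,-0.0104,0,0,-0.05,255],[0,0,-0.0104,0,0,0,255],[0,0,-0.0104,0,0,0,255],[0,0,0,0,0,0,255],[0,0,0,0,0,0,255]]]'
python3 t.py .468 .31 .19 0.9
```

```text
time: 27.92
position: [0.6371, -0.0089, 0.0258]
ee_rot: [[0.177, 0.984, 0.001], [0.984, -0.177, -0.0], [0.0, 0.001, -1.0]]
contact_force: [-1.2, 0.5, 1.2]
finger_gap: 0.0476
finger_force: 30.0
time: 29.18
position: [0.6369, -0.0089, 0.1899]
ee_rot: [[-0.017, 1.0, -0.0], [1.0, 0.017, -0.0], [-0.0, -0.0, -1.0]]
contact_force: [-0.0, 0.0, -1.7]
finger_gap: 0.0478
finger_force: 30.0
t 29.18 pos [ 0.6369 -0.0089  0.1899] yaw 1.0 z [-2.e-04 -1.e-04 -1.e+00] gap 0.0478 share [ 4.291e-01 -2.177e-01 -2.000e-04] rz 0.0003
```

```bash
python3 -m crank '[[[0,0,0,0.02,-0.0101,0,255],[0,0,0,0.038,-0.0193,0,255],[0,0,0,0.042,-0.0213,0,255],[0,0,0,0.042,-0.0213,0,255],[0,0,0,0.042,-0.0213,0,255]]]' >/dev/null
python3 -m crank '[[[0,0,0,0.042,-0.0213,0,255],[0,0,0,0.042,-0.0213,0,255],[0,0,0,0.042,-0.0213,0,255],[0,0,0,0.042,-0.0213,0,255],[0,0,0,0.042,-0.0213,0,255]]]' >/dev/null
python3 -m crank '[[[0,0,0,0.03,-0.0152,0,255],[0,0,0,0.0051,-0.0027,0,255],[0,0,0,0,0,0,255],[0,0,0,0,0,0,255],[0,0,0,0,0,0,255]]]' >/dev/null
python3 - <<'E'
from h import *
im,d=bot.get_image("top"); cv2.imwrite("pics/top2.png",im)
go(.468,.31,.027,.9)
E
```

```text
t 31.1 pos [0.4682 0.3091 0.1898] yaw 0.97 z [-0.e+00 -3.e-04 -1.e+00] gap 0.0478 share [ 1.200e-03 -2.000e-04  2.171e-01] rz 0.0002
```

View pics/top2.png

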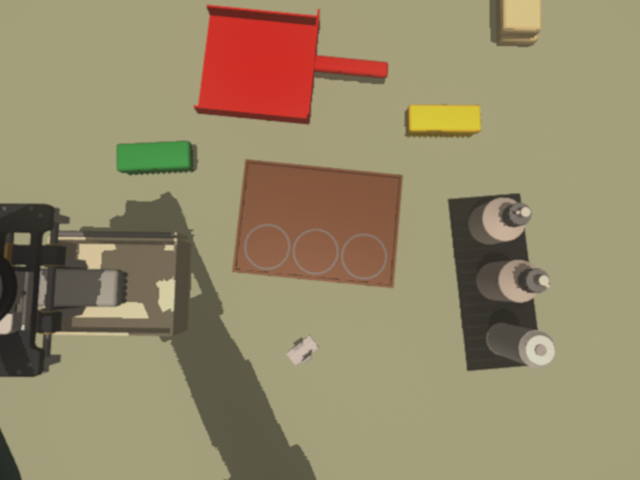

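The top view shows short, tall and can upright on the mat at (498,222), (520,282) and (525,343). The brush is held over the caddy at (90,288).

```bash
python3 -m crank '[[[0,0,0,0.0012,0,0.03,255],[0,0,0,0,0,0.05,255],[0,0,0,0,0,0.05,255],[0,0,0,0,0,0.045,255],[0,0,0,0,0,0.025,255]]]' >/dev/null
python3 -m crank '[[[0,0,0,0,0,0.011,255],[0,0,0,0,0,0.0054,255],[0,0,0,0,0,0,255],[0,0,0,0,0,0,255],[0,0,0,0,0,0,255]]]'
python3 -m crank '[[[0,0,0,0,0,0,80],[0,0,0,0,0,0,80],[0,0,0,0,0,0,80],[0,0,0,0,0,0,80],[0,0,0,0,0,0,80]]]'
python3 -m crank '[[[0,0,0,0,0,-0.01,80],[0,0,0,0,0,-0.04,80],[0,0,0,0,0,-0.06,80],[0,0,0,0,0,-0.06,80],[0,0,0,0,0,-0.06,80]]]' >/dev/null
python3 -m crank '[[[0,0,0.0138,-0.02,0,-0.01,65],[0,0,0,-0.04,0,0,65],[0,0,0,-0.05,0,0,65],[0,0,0,-0.05,0,0,65],[0,0,0,-0.05,0,0,65]]]' 
python3 - <<'E'
from h import *
im,d=bot.get_image("top"); cv2.imwrite("pics/top3.png",im)
P=cloud("top",d).reshape(-1,3);P=P[~np.isnan(P[:,0])]
q=P[(P[:,2]>.03)&(P[:,2]<.06)&(abs(P[:,0]-.468)<.06)&(abs(P[:,1]-.31)<.085)]; print(cv2.minAreaRect(q[:,:2].astype(np.float32)*1000),np.percentile(q[:,2],[5,50,95]))
S=cloud("scene",bot.get_image("scene")[1]).reshape(-1,3); A=np.concatenate([P,S[~np.isnan(S[:,0])]])
def circ(x,y,r,z0,z1):
    q=A[(np.hypot(A[:,0]-x,A[:,1]-y)<r)&(A[:,2]>z0)&(A[:,2]<z1)][:,:2]; s=np.linalg.lstsq(np.c_[2*q,np.ones(len(q))],(q**2).sum(1),rcond=None)[0]; print(s[:2].round(4),np.sqrt(s[2]+s[:2]@s[:2]).round(4),len(q))
circ(.397,-.331,.045,.02,.118);circ(.496,-.32,.045,.02,.09);circ(.595,-.31,.045,.02,.062)
go(.3959,-.3309,.17,-4.06)
E
```

```text
time: 32.35
position: [0.4682, 0.311, 0.0284]
ee_rot: [[-0.018, 1.0, 0.001], [1.0, 0.018, 0.001], [0.001, 0.001, -1.0]]
contact_force: [-0.4, 0.5, -0.7]
finger_gap: 0.0477
finger_force: 30.0
time: 32.98
position: [0.4678, 0.3107, 0.0276]
ee_rot: [[-0.018, 1.0, 0.0], [1.0, 0.018, -0.0], [-0.0, 0.0, -1.0]]
contact_force: [0.9, 0.3, 0.2]
finger_gap: 0.0641
finger_force: 0.0
time: 34.22
position: [0.4581, 0.1525, 0.2083]
ee_rot: [[0.068, 0.998, 0.001], [0.998, -0.068, 0.0], [0.0, 0.001, -1.0]]
contact_force: [0.1, -0.8, 1.2]
finger_gap: 0.0698
finger_force: 0.0Traceback (most recent call last):
  File "<stdin>", line 4, in <module>
    return _quantile_unchecked(
        a, q, axis, out, overwrite_input, method, keepdims, weights)
    return _ureduce(a,
                    func=_quantile_ureduce_func,
    ...<5 lines>...
                    overwrite_input=overwrite_input,
                    method=method)
    r = func(a, **kwargs)
    result = _quantile(arr,
                       quantiles=q,
    ...<2 lines>...
                       out=out,
                       weights=wgt)
    slices_having_nans = np.isnan(arr[-1, ...])
                                  ~~~^^^^^^^^^
IndexError: index -1 is out of bounds for axis 0 with size 0
```

View pics/top3.png

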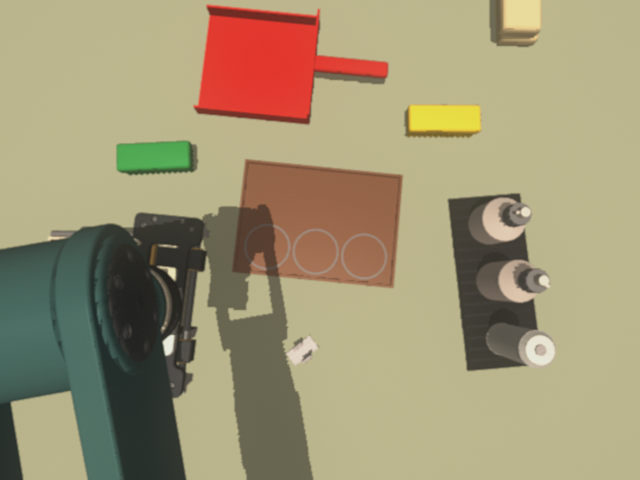

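The arm still hides the caddy in this picture. I'll move toward the can and look again on the way.

```bash
python3 -m crank '[[[0,0,0,-0.05,0,0,65],[0,0,0,-0.05,0,0,65],[0,0,0,-0.05,0,0,65],[0,0,0,-0.05,0,0,65],[0,0,0,-0.05,0,0,65]]]' >/dev/null
python3 - <<'E'
from h import *
P=cloud("top",bot.get_image("top")[1]).reshape(-1,3);P=P[~np.isnan(P[:,0])]
q=P[(P[:,2]>.03)&(P[:,2]<.06)&(abs(P[:,0]-.468)<.06)&(abs(P[:,1]-.31)<.085)]; print(cv2.minAreaRect(q[:,:2].astype(np.float32)*1000) if len(q) else 0,np.percentile(q[:,2],[5,50,95]) if len(q) else 0)
S=cloud("scene",bot.get_image("scene")[1]).reshape(-1,3); A=np.concatenate([P,S[~np.isnan(S[:,0])]])
def circ(x,y,r,z0,z1):
    q=A[(np.hypot(A[:,0]-x,A[:,1]-y)<r)&(A[:,2]>z0)&(A[:,2]<z1)][:,:2]; s=np.linalg.lstsq(np.c_[2*q,np.ones(len(q))],(q**2).sum(1),rcond=None)[0]; print(s[:2].round(4),np.sqrt(s[2]+s[:2]@s[:2]).round(4),len(q))
circ(.397,-.331,.045,.02,.118);circ(.496,-.32,.045,.02,.09);circ(.595,-.31,.045,.02,.062)
go(.3959,-.3309,.17,-4.06)
E
```

```text
((470.8128967285156, 309.80218505859375), (47.221031188964844, 125.12657165527344), 1.380430817604065) [0.04342601 0.046918   0.04909357]
[ 0.3963 -0.3316] 0.0263 849
[ 0.4952 -0.32  ] 0.0324 1365
[ 0.5948 -0.3099] 0.0353 823
t 35.0 pos [ 0.4453 -0.0361  0.2082] yaw -4.18 z [ 7.0e-04 -1.5e-03 -1.0e+00] gap 0.0698 share [-0.3968 -0.0371  0.0515] rz -0.0003
```

The brush lies flat in the caddy: it is centred and its top is at 47 mm. The three on the mat stand where I released them. I'll return the can first.

```bash
python3 -m crank '[[[0,0,0,-0.045,-0.0042,0,65],[0,0,0,-0.05,-0.0047,0,65],[0,0,0,-0.05,-0.0047,0,65],[0,0,0,-0.05,-0.0047,0,65],[0,0,0,-0.05,-0.0047,0,65]]]' >/dev/null
python3 -m crank '[[[0,0,0,-0.05,-0.0047,0.01,65],[0,0,0,-0.05,-0.0047,0.02,65],[0,0,0,-0.035,-0.0033,0.02,65],[0,0,0,-0.0168,-0.0014,0,65],[0,0,0,0,0,0,65]]]' >/dev/null
python3 -m crank '[[[0,0,0,0,0,0,65],[0,0,0,0,0,0,65],[0,0,0,0,0,0,65],[0,0,0,0,0,0,65],[0,0,0,0,0,0,65]]]' >/dev/null
python3 t.py .3959 -.3312 .1005 -4.06
```

```text
t 36.88 pos [ 0.3974 -0.3284  0.1702] yaw -3.91 z [ 1.e-04 -1.e-04 -1.e+00] gap 0.0702 share [-0.0039 -0.0018  0.0929] rz 0.0004
```

```bash
python3 -m crank '[[[0,0,0.0004,-0.0039,-0.0018,0,65],[0,0,0,0,0,0.03,65],[0,0,0,0,0,0.03,65],[0,0,0,0,0,0.02,65],[0,0,0,0,0,0.0129,65]]]' >/dev/null
python3 -m crank '[[[0,0,0,0,0,0,65],[0,0,0,0,0,0,65],[0,0,0,0,0,0,255],[0,0,0,0,0,0,255],[0,0,0,0,0,0,255]]]'
python3 -m crank '[[[0,0,0,0,0,-0.01,255],[0,0,0,0,0,-0.02,255],[0,0,0,0,0,-0.02,255],[0,0,0,0,0,-0.02,255],[0,0,0,0,0,0,255]]]'
python3 t.py .5447 .0783 .1525 -4.1
```

```text
time: 38.12
position: [0.3961, -0.3316, 0.101]
ee_rot: [[0.071, 0.997, 0.001], [0.997, -0.071, -0.001], [-0.001, 0.001, -1.0]]
contact_force: [0.0, -0.6, 1.4]
finger_gap: 0.0537
finger_force: 30.0
time: 38.75
position: [0.3967, -0.3322, 0.1553]
ee_rot: [[0.071, 0.997, 0.003], [0.997, -0.071, -0.003], [-0.003, 0.003, -1.0]]
contact_force: [0.2, -0.6, -1.9]
finger_gap: 0.0534
finger_force: 30.0
t 38.75 pos [ 0.3967 -0.3322  0.1553] yaw -4.06 z [ 0.003  -0.0032 -1.    ] gap 0.0534 share [0.5599 0.158  0.0026] rz 0.0001
```

```bash
python3 -m crank '[[[0,0,0,0.0208,0.0059,0,255],[0,0,0,0.042,0.012,0,255],[0,0,0,0.05,0.0141,0,255],[0,0,0,0.05,0.0141,0,255],[0,0,0,0.05,0.0141,0,255]]]' >/dev/null
python3 -m crank '[[[0,0,0,0.05,0.0141,0,255],[0,0,0,0.05,0.0141,0,255],[0,0,0,0.05,0.0141,0,255],[0,0,0,0.05,0.0141,0,255],[0,0,0,0.05,0.0141,0,255]]]' >/dev/null
python3 -m crank '[[[0,0,0,0.05,0.0141,0,255],[0,0,0,0.03,0.0085,0,255],[0,0,0,0.0171,0.0047,0,255],[0,0,0,0,0,0,255],[0,0,0,0,0,0,255]]]' >/dev/null
python3 -m crank '[[[0,0,0,0,0,0,255],[0,0,0,0,0,0,255],[0,0,0,0,0,0,255],[0,0,0,0,0,0,255],[0,0,0,0,0,0,255]]]' >/dev/null
python3 t.py .5447 .0783 .1006 -4.06
```

```text
t 41.25 pos [0.5438 0.0792 0.1529] yaw -4.06 z [-0.e+00 -1.e-04 -1.e+00] gap 0.0532 share [-0.001   0.0013  0.0698] rz -0.0
```

```bash
python3 -m crank '[[[0,0,0,-0.001,0.0013,0.01,255],[0,0,0,0,0,0.03,255],[0,0,0,0,0,0.02,255],[0,0,0,0,0,0.0095,255],[0,0,0,0,0,0,255]]]' >/dev/null
python3 -m crank '[[[0,0,0,0,0,0,255],[0,0,0,0,0,0,255],[0,0,0,0,0,0,65],[0,0,0,0,0,0,65],[0,0,0,0,0,0,65]]]'
python3 -m crank '[[[0,0,0,0,0,-0.01,65],[0,0,0,0,0,-0.03,65],[0,0,0,0,0,-0.04,65],[0,0,0,0,0,-0.04,65],[0,0,0,0,0,-0.03,65]]]' >/dev/null
python3 t.py .4951 -.3202 .21 -4.06
```

```text
time: 42.5
position: [0.5448, 0.0784, 0.101]
ee_rot: [[0.071, 0.997, 0.0], [0.997, -0.071, -0.0], [-0.0, 0.0, -1.0]]
contact_force: [-1.0, 0.4, 0.2]
finger_gap: 0.07
finger_force: 0.0
t 43.12 pos [0.5452 0.0784 0.2157] yaw -4.06 z [ 0.0025  0.     -1.    ] gap 0.07 share [-0.5349 -0.029   0.0074] rz 0.0
```

```bash
python3 -m crank '[[[0,0,0,-0.024,-0.0013,0,65],[0,0,0,-0.045,-0.0024,0,65],[0,0,0,-0.05,-0.0027,0,65],[0,0,0,-0.05,-0.0027,0,65],[0,0,0,-0.05,-0.0027,0,65]]]' >/dev/null
python3 -m crank '[[[0,0,0,-0.05,-0.0027,0,65],[0,0,0,-0.05,-0.0027,0,65],[0,0,0,-0.05,-0.0027,0,65],[0,0,0,-0.05,-0.0027,0,65],[0,0,0,-0.05,-0.0027,0,65]]]' >/dev/null
python3 -m crank '[[[0,0,0,-0.04,-0.0022,0,65],[0,0,0,-0.0259,-0.0014,0,65],[0,0,0,0,0,0,65],[0,0,0,0,0,0,65],[0,0,0,0,0,0,65]]]' >/dev/null
python3 -m crank '[[[0,0,0,0,0,0,65],[0,0,0,0,0,0,65],[0,0,0,0,0,0,65],[0,0,0,0,0,0,65],[0,0,0,0,0,0,65]]]' >/dev/null
python3 t.py .4951 -.3204 .1383 -4.06
```

```text
t 45.62 pos [ 0.4947 -0.3203  0.2133] yaw -4.06 z [-0.e+00 -1.e-04 -1.e+00] gap 0.0698 share [-0.0001  0.0006  0.1   ] rz 0.0
```

```bash
python3 -m crank '[[[0,0,0,0,0.0006,0.015,65],[0,0,0,0,0,0.03,65],[0,0,0,0,0,0.03,65],[0,0,0,0,0,0.02,65],[0,0,0,0,0,0.005,65]]]' >/dev/null
python3 -m crank '[[[0,0,0,0,0,0,65],[0,0,0,0,0,0,65],[0,0,0,0,0,0,255],[0,0,0,0,0,0,255],[0,0,0,0,0,0,255]]]'
python3 -m crank '[[[0,0,0,0,0,-0.01,255],[0,0,0,0,0,-0.02,255],[0,0,0,0,0,-0.02,255],[0,0,0,0,0,-0.02,255],[0,0,0,0,0,0,255]]]' >/dev/null
python3 t.py .5381 -.0068 .1905 -4.06
```

```text
time: 46.88
position: [0.4952, -0.3204, 0.1385]
ee_rot: [[0.071, 0.997, 0.0], [0.997, -0.071, -0.0], [-0.0, 0.0, -1.0]]
contact_force: [-0.1, 0.4, -0.2]
finger_gap: 0.0433
finger_force: 0.0
t 47.5 pos [ 0.496  -0.321   0.1934] yaw -4.06 z [ 0.0035 -0.0028 -1.    ] gap 0.0332 share [0.4218 0.0263 0.0029] rz 0.0
```

```bash
python3 -m crank '[[[0,0,0,0.021,0.0013,0,255],[0,0,0,0.045,0.0028,0,255],[0,0,0,0.05,0.0031,0,255],[0,0,0,0.05,0.0031,0,255],[0,0,0,0.05,0.0031,0,255]]]' >/dev/null
python3 -m crank '[[[0,0,0,0.05,0.0031,0,255],[0,0,0,0.05,0.0031,0,255],[0,0,0,0.045,0.0028,0,255],[0,0,0,0.035,0.0022,0,255],[0,0,0,0.0258,0.0018,0,255]]]' >/dev/null
python3 -m crank '[[[0,0,0,0,0,0,255],[0,0,0,0,0,0,255],[0,0,0,0,0,0,255],[0,0,0,0,0,0,255],[0,0,0,0,0,0,255]]]' >/dev/null
python3 - <<'E'
from h import *
im,d=bot.get_image("scene"); P=cloud("scene",d).reshape(-1,3);P=P[~np.isnan(P[:,0])]
go(.5381,-.0068,.1383,-4.06)
x,y,_=bot.get_obs()["position"]
q=P[np.hypot(P[:,0]-x,P[:,1]-y)<.045]; q=q[(q[:,2]>.02)&(q[:,2]<.14)]
print(np.percentile(q[:,2],[0,1,2,5]), cv2.minEnclosingCircle(q[q[:,2]<.13][:,:2].astype(np.float32)))
cv2.imwrite("pics/s4.png",cv2.resize(im[130:330,200:440],None,fx=3,fy=3))
E
```

```text
t 49.42 pos [ 0.5373 -0.0065  0.1908] yaw -4.1 z [ 1.e-04 -1.e-04 -1.e+00] gap 0.0334 share [-0.0003  0.0011  0.0701] rz -0.0001
[0.0481947  0.05055577 0.05162611 0.05448251] ((0.5397250652313232, -0.009017626754939556), 0.032956112176179886)
```

View pics/s4.png

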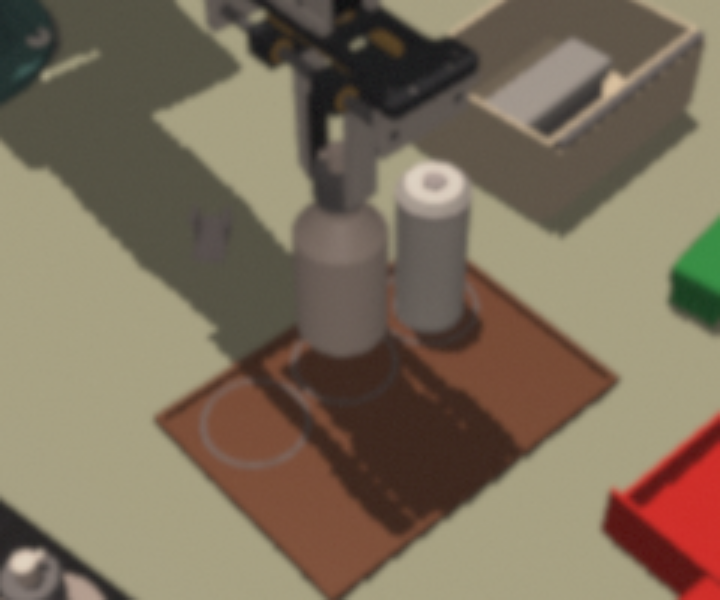

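The bottle hangs upright over its ring, with its underside at about z = 0.050, some 5 mm lower in the grip than before. The can stands on its ring, and the brush lies in the caddy. I'll lower it short and feel for contact.

```bash
python3 -m crank '[[[0,0,0,-0.0003,0.0011,0.01,255],[0,0,0,0,0,0.025,255],[0,0,0,0,0,0.018,255],[0,0,0,0,0,0.0075,255],[0,0,0,0,0,0,255]]]'
python3 -m crank '[[[0,0,0,0,0,0,255],[0,0,0,0,0,0.001,255],[0,0,0,0,0,0,255],[0,0,0,0,0,0,255],[0,0,0,0,0,0,255]]]'
python3 -m crank '[[[0,0,0,0,0,0.001,255],[0,0,0,0,0,0.0005,255],[0,0,0,0,0,0,255],[0,0,0,0,0,0,255],[0,0,0,0,0,0,255]]]'
```

```text
time: 50.05
position: [0.5379, -0.0064, 0.1451]
ee_rot: [[0.071, 0.997, -0.0], [0.997, -0.071, -0.0], [-0.0, -0.0, -1.0]]
contact_force: [-0.2, 1.1, -0.7]
finger_gap: 0.0335
finger_force: 30.0
time: 50.68
position: [0.5381, -0.0065, 0.1449]
ee_rot: [[0.071, 0.997, 0.0], [0.997, -0.071, -0.0], [-0.0, 0.0, -1.0]]
contact_force: [-1.2, -0.1, 1.2]
finger_gap: 0.0334
finger_force: 30.0
time: 51.3
position: [0.5382, -0.0065, 0.1448]
ee_rot: [[0.071, 0.997, 0.001], [0.997, -0.071, -0.0], [-0.0, 0.001, -1.0]]
contact_force: [-1.8, -0.3, 5.8]
finger_gap: 0.0331
finger_force: 30.0
```

```bash
python3 -m crank '[[[0,0,0,0,0,0,65],[0,0,0,0,0,0,65],[0,0,0,0,0,0,65],[0,0,0,0,0,0,65],[0,0,0,0,0,0,65]]]'
python3 -m crank '[[[0,0,0,0,0,-0.01,65],[0,0,0,0,0,-0.03,65],[0,0,0,0,0,-0.03,65],[0,0,0,0,0,-0.02,65],[0,0,0,0,0,0,65]]]' >/dev/null
python3 t.py .5950 -.3097 .21 -4.06
```

```text
time: 51.92
position: [0.5381, -0.0064, 0.1435]
ee_rot: [[0.071, 0.997, -0.0], [0.997, -0.071, -0.0], [-0.0, -0.0, -1.0]]
contact_force: [0.3, -0.9, 0.3]
finger_gap: 0.0698
finger_force: 0.0
t 52.55 pos [ 0.5389 -0.0065  0.2128] yaw -4.06 z [ 3.3e-03 -5.0e-04 -1.0e+00] gap 0.0703 share [-0.3979  0.1033  0.0042] rz 0.0
```

```bash
python3 -m crank '[[[0,0,0,-0.024,0.0063,0,65],[0,0,0,-0.045,0.0117,0,65],[0,0,0,-0.045,0.0117,0,65],[0,0,0,-0.045,0.0117,0,65],[0,0,0,-0.045,0.0117,0,65]]]' >/dev/null
python3 -m crank '[[[0,0,0,-0.045,0.0117,0,65],[0,0,0,-0.045,0.0117,0,65],[0,0,0,-0.045,0.0117,0,65],[0,0,0,-0.04,0.0104,0,65],[0,0,0,-0.0189,0.0052,0,65]]]' >/dev/null
python3 -m crank '[[[0,0,0,0,0,0,65],[0,0,0,0,0,0,65],[0,0,0,0,0,0,65],[0,0,0,0,0,0,65],[0,0,0,0,0,0,65]]]' >/dev/null
python3 t.py .5950 -.3097 .1102 -4.06
```

```text
t 54.42 pos [ 0.5947 -0.3091  0.2114] yaw -4.02 z [ 3.e-04 -3.e-04 -1.e+00] gap 0.07 share [-0.0007  0.0004  0.1349] rz 0.0001
```

```bash
python3 -m crank '[[[0,0,0,-0.0007,0.0004,0.02,65],[0,0,0,0,0,0.04,65],[0,0,0,0,0,0.04,65],[0,0,0,0,0,0.025,65],[0,0,0,0,0,0.0099,65]]]' >/dev/null
python3 -m crank '[[[0,0,0,0,0,0,65],[0,0,0,0,0,0,255],[0,0,0,0,0,0,255],[0,0,0,0,0,0,255],[0,0,0,0,0,0,255]]]'
python3 -m crank '[[[0,0,0,0,0,0,255],[0,0,0,0,0,-0.01,255],[0,0,0,0,0,-0.02,255],[0,0,0,0,0,-0.04,255],[0,0,0,0,0,0,255]]]' >/dev/null
python3 t.py .5322 -.0913 .1625 -4.06
```

```text
time: 55.68
position: [0.5949, -0.3102, 0.1102]
ee_rot: [[0.071, 0.997, 0.0], [0.997, -0.071, -0.0], [-0.0, 0.0, -1.0]]
contact_force: [0.3, 0.2, -0.6]
finger_gap: 0.0337
finger_force: 24.4
t 56.3 pos [ 0.5966 -0.3112  0.1671] yaw -4.06 z [ 0.0069 -0.0044 -1.    ] gap 0.0337 share [ 0.2865 -0.1065  0.0042] rz 0.0
```

```bash
python3 -m crank '[[[0,0,0,0.0205,-0.0075,0,255],[0,0,0,0.0355,-0.013,0,255],[0,0,0,0.0355,-0.013,0,255],[0,0,0,0.0355,-0.013,0,255],[0,0,0,0.0355,-0.013,0,255]]]' >/dev/null
python3 -m crank '[[[0,0,0,0.0355,-0.013,0,255],[0,0,0,0.0355,-0.013,0,255],[0,0,0,0.0305,-0.011,0,255],[0,0,0,0.021,-0.0075,0,255],[0,0,0,0,0,0,255]]]' >/dev/null
python3 -m crank '[[[0,0,0,0,0,0,255],[0,0,0,0,0,0,255],[0,0,0,0,0,0,255],[0,0,0,0,0,0,255],[0,0,0,0,0,0,255]]]' >/dev/null
python3 t.py .5322 -.0913 .1106 -4.06
```

```text
t 58.17 pos [ 0.5322 -0.0916  0.1624] yaw -4.08 z [-1.e-04 -1.e-04 -1.e+00] gap 0.0335 share [ 0.0004 -0.      0.069 ] rz -0.0001
```

```bash
python3 -m crank '[[[0,0,0,0.0004,0,0.01,255],[0,0,0,0,0,0.03,255],[0,0,0,0,0,0.02,255],[0,0,0,0,0,0.0085,255],[0,0,0,0,0,0,255]]]' >/dev/null
python3 -m crank '[[[0,0,0,0,0,0.0005,255],[0,0,0,0,0,0,255],[0,0,0,0,0,0,65],[0,0,0,0,0,0,65],[0,0,0,0,0,0,65]]]'
python3 -m crank '[[[0,0,0,0,0,-0.01,65],[0,0,0,0,0,-0.03,65],[0,0,0,0,0,-0.04,65],[0,0,0,0,0,-0.04,65],[0,0,0,0,0,-0.02,65]]]' >/dev/null
python3 -m crank '[[[0,0,0,-0.03,0,0,65],[0,0,0,-0.05,0,0,65],[0,0,0,-0.06,-0.02,0,65],[0,0,0,-0.06,-0.02,0,65],[0,0,0,-0.04,-0.02,0,65]]]' 
python3 -m crank '[[[0,0,0,-0.04,-0.02,0,65],[0,0,0,-0.02,-0.01,0,65],[0,0,0,0,0,0,65],[0,0,0,0,0,0,65],[0,0,0,0,0,0,65]]]' >/dev/null
python3 - <<'E'
from h import *
im,d=bot.get_image("top"); cv2.imwrite("pics/top5.png",im); P=cloud("top",d).reshape(-1,3)
S=cloud("scene",bot.get_image("scene")[1]).reshape(-1,3); A=np.concatenate([P,S]); A=A[~np.isnan(A[:,0])]
def circ(x,y,r,z0,z1):
    q=A[(np.hypot(A[:,0]-x,A[:,1]-y)<r)&(A[:,2]>z0)&(A[:,2]<z1)][:,:2]; s=np.linalg.lstsq(np.c_[2*q,np.ones(len(q))],(q**2).sum(1),rcond=None)[0]; print(s[:2].round(4),np.sqrt(s[2]+s[:2]@s[:2]).round(4),len(q))
circ(.5445,.0775,.042,.02,.118);circ(.538,-.007,.042,.02,.09);circ(.538,-.007,.042,.132,.148);circ(.532,-.0917,.042,.02,.062)
E
```

```text
time: 59.42
position: [0.5323, -0.0912, 0.1108]
ee_rot: [[0.071, 0.997, 0.0], [0.997, -0.071, -0.0], [-0.0, 0.0, -1.0]]
contact_force: [-0.3, -0.2, -0.3]
finger_gap: 0.0601
finger_force: 0.0
time: 60.68
position: [0.4736, -0.2691, 0.215]
ee_rot: [[0.072, 0.997, -0.001], [0.997, -0.072, 0.0], [0.0, -0.001, -1.0]]
contact_force: [-0.0, 0.7, -0.7]
finger_gap: 0.0699
finger_force: 0.0
[0.5457 0.0775] 0.0259 904
[ 0.5386 -0.0073] 0.0321 663
[ 0.5388 -0.0072] 0.0166 110
[ 0.5325 -0.0912] 0.0354 480
```

View pics/top5.png

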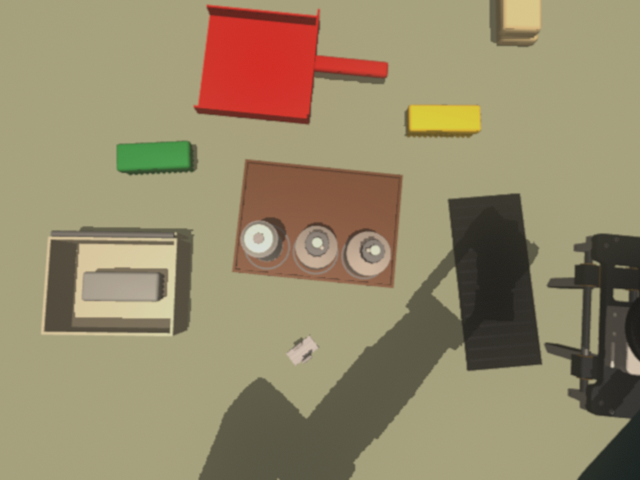

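The can (259,239) and both bottles (317,243) and (372,250) are back within about 1 mm of where they started. The brush lies flat in the caddy at (122,286), and the dustpan and clip have not moved.

```bash
python3 -c "
from rig import bot
print(bot.job_done())"
```

```text
the job is handed in; nothing more can be done
None
```

The job is handed in at about 61 s of the 141 s allowed: the brush lies flat in the caddy, both bottles and the can stand upright on their starting spots (measured within about 1 mm), and the dustpan and clip look unmoved; the hand-in gave no verdict.

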